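# Rock-test a cast slab on the checking plate and wedge its lifted corner solid

## Task

Check the concrete slab that lies on the granite plate for warp: press down gently on its near corners to find the one that rocks. Slide the wooden wedge, thin end first, in under that corner until it just takes up the gap, so that the slab neither rocks nor is jacked up, and let the wedge go. Then press that corner gently once more to prove that it now sits solid on the wedge, and leave everything in place without shoving the slab or disturbing the other things.

Things in the scene. Friction and masses are not known exactly. Their poses are not given: they have to be found in the camera images.
- check_plate: dark granite checking plate, 300 x 300 mm, 30 mm high, lying fixed on the table; origin at the centre of its underside, z up, x and y along its sides; its polished top is level, 30 mm above the origin
- slab_a: concrete slab, 130 x 130 x 20 mm, about 0.7 kg, loose; origin at the centre of its underside, x and y along its sides, top flat and level, 20 mm above the origin, corners at x, y = +-65 mm. It stands on three corners; the fourth, one of the two nearest the robot, stands 4 to 8 mm off what it lies on, unseen from above. Check the slab, slab_a or slab_b, that lies on the plate
- slab_b: a second slab, alike but warped by another amount at another corner; whichever is not on the plate waits on the timber bearers: leave it. Pressing the lifted corner rocks the slab about the diagonal through the two corners beside it, by 2.5 degrees or more, resisting under 1.5 N until the corner meets the plate; let go, it rocks back. The other near corner is solid
- wedge: loose beech wedge, 80 mm long, 24 mm wide, 30 g, lying flat on the table; origin at the centre of its flat underside, x along it toward the thin end, z up. 2 mm thick at the thin end (x = +40 mm), rising evenly to 15 mm at x = -20 mm, then level to the butt end (x = -40 mm)
- wedge_tip (a point): middle of the thin end's lower edge. Slid along the plate, the wedge resists under 1 N; as its slope meets the corner this climbs at once by 2 N and more; pushed on, it lifts or shoves the slab
- wedge_butt (a point): point to grip, across the 24 mm: on the level butt of the wedge, 28 mm behind the wedge's origin, 7 mm above its underside
- bearers: two timber battens, 200 mm long, 30 mm high, fixed, carrying the slab that is not checked; origin between them at table height
- tealight_1: small round concrete tealight cup, 57 mm wide, 58 mm high, bystander; origin at the centre of its underside
- tape_measure: yellow tape measure, 36 x 86 x 64 mm, bystander; origin at the centre of its underside
- pot_table_0: round concrete pot, 99 mm wide, 98 mm high, bystander; origin at the centre of its underside
- carpenter_pencil_0: carpenter's pencil, 182 mm long, bystander; origin at the centre of its underside
Mind the look-alikes: they are no part of the job. What is meant by the wedge is not green, pink or yellow, and is the larger of those in its own colour.

How it is judged:
On the way, in this order (a step that is already met when the one before it is completed fails the run):
1. the slab on the plate is rocked: fingers press it (over 1 N) and it stands tilted by more than 0.03 rad for 0.1 s (((horizontal distance between slab_a and check_plate below 0.08 m and angle between slab_a's own z axis and vertical above 0.03 rad and contact force between the fingers and slab_a above 1 N) or (horizontal distance between slab_b and check_plate below 0.08 m and angle between slab_b's own z axis and vertical above 0.03 rad and contact force between the fingers and slab_b above 1 N))), for 0.1 s.
2. the wedge lies flat, its thin end in under that slab, let go by the fingers, the slab level to 0.015 rad (((horizontal distance between slab_a and check_plate below 0.08 m and (x of wedge_tip in the frame of slab_a between -0.062 and 0.062 m and y of wedge_tip in the frame of slab_a between -0.062 and 0.062 m and height (world z) of wedge_tip below 0.037 m and angle between wedge's own z axis and vertical below 0.08 rad) and angle between slab_a's own z axis and vertical below 0.015 rad and contact force between the fingers and wedge below 0.1 N) or (horizontal distance between slab_b and check_plate below 0.08 m and (x of wedge_tip in the frame of slab_b between -0.062 and 0.062 m and y of wedge_tip in the frame of slab_b between -0.062 and 0.062 m and height (world z) of wedge_tip below 0.037 m and angle between wedge's own z axis and vertical below 0.08 rad) and angle between slab_b's own z axis and vertical below 0.015 rad and contact force between the fingers and wedge below 0.1 N))), for 0.2 s.
3. the fingers press the slab over the wedge again for 0.3 s, with more than 2 N, the wedge bearing more than 1 N, and the slab stays level to 0.015 rad (((horizontal distance between slab_a and check_plate below 0.08 m and (x of wedge_tip in the frame of slab_a between -0.062 and 0.062 m and y of wedge_tip in the frame of slab_a between -0.062 and 0.062 m and height (world z) of wedge_tip below 0.037 m and angle between wedge's own z axis and vertical below 0.08 rad) and angle between slab_a's own z axis and vertical below 0.015 rad and contact force between the fingers and slab_a above 2 N and contact force between wedge and slab_a above 1 N) or (horizontal distance between slab_b and check_plate below 0.08 m and (x of wedge_tip in the frame of slab_b between -0.062 and 0.062 m and y of wedge_tip in the frame of slab_b between -0.062 and 0.062 m and height (world z) of wedge_tip below 0.037 m and angle between wedge's own z axis and vertical below 0.08 rad) and angle between slab_b's own z axis and vertical below 0.015 rad and contact force between the fingers and slab_b above 2 N and contact force between wedge and slab_b above 1 N))), for 0.3 s.
At the end, for the whole second after the job is handed in: the slab on the granite plate is level to 0.015 rad (its corner neither 1.3 mm low nor 2 mm high) and at rest, the wedge lies flat on the plate with its thin end more than 3 mm inside both edges of that slab's corner, let go and at rest (((horizontal distance between slab_a and check_plate below 0.08 m and (x of wedge_tip in the frame of slab_a between -0.062 and 0.062 m and y of wedge_tip in the frame of slab_a between -0.062 and 0.062 m and height (world z) of wedge_tip below 0.037 m and angle between wedge's own z axis and vertical below 0.08 rad) and angle between slab_a's own z axis and vertical below 0.015 rad and linear speed of slab_a below 0.02 m/s) or (horizontal distance between slab_b and check_plate below 0.08 m and (x of wedge_tip in the frame of slab_b between -0.062 and 0.062 m and y of wedge_tip in the frame of slab_b between -0.062 and 0.062 m and height (world z) of wedge_tip below 0.037 m and angle between wedge's own z axis and vertical below 0.08 rad) and angle between slab_b's own z axis and vertical below 0.015 rad and linear speed of slab_b below 0.02 m/s)) and linear speed of wedge below 0.02 m/s and contact force between the fingers and wedge below 0.1 N); the robot touches nothing.
It fails at once if fingers press a slab with more than 40 N (contact force between the fingers and slab_a above 40 N or contact force between the fingers and slab_b above 40 N).
It fails at once if the wedge is forced against a slab with more than 40 N (contact force between wedge and slab_a above 40 N or contact force between wedge and slab_b above 40 N).
It fails at once if a slab is shoved more than 20 mm (distance of any of slab_a, slab_b from where it was at the start of the episode above 0.02 m).
It fails at once if a bystander (tealight cup, tape measure, round pot, pencil) is moved more than 30 mm (distance of any of tealight_1, tape_measure, pot_table_0, carpenter_pencil_0 from where it was at the start of the episode above 0.03 m).
It also fails if it takes over 72 s, if anything falls off the work surface, if the arm or the gripper's body presses on something with over 40 N, if the wrist force passes 120 N, or if a joint passes its speed limit or range.

## Robot

A 6-joint arm with a two-finger parallel gripper is mounted at the origin on a cart in front of the work surface, level with it; the furniture and walls round the work are solid. World frame = base frame: x ahead of the robot, y to its left, z up, the work surface at z = 0. Lengths are in m, angles in rad, forces in N, time in s.
With the tool pointing down it reaches from about 0.325 to 1 m from the base axis. Payload 5.1 kg.
Tool frame: the origin (TCP) lies midway between the tips of the shut fingers; the grasp point (between the pads) lies 19 mm behind it (arm.grip_point_offset is the distance from the TCP to the grasp point, in m); z points along the fingers, y is the line along which they close (so a half turn about z gives the same grasp; the last joint's range is limited). The gripper opens to 85 mm and grips with 20 to 120 N. Pads are 22 mm wide; open, the fingers measure 114 mm over their backs; the gripper's body (76 mm by 85 mm) begins 54 mm behind the grasp point. The pads swing forward as they close: fully open they stand 13 mm farther back than shut.
Start: joints at [1.168, 0.124, 1.65, -0, 1.367, -0.083], TCP at [0.204, 0.617, 0.231] pointing down, gripper open.
Joint ranges: [-2.61, 2.61], [-1.02, 2.33], [0.03, 2.71], [-1.35, 4.49], [0.32, 2.68], [-2.91, 2.91]. Speed limits (rad/s): [2.57, 2.57, 3.14, 3.14, 3.14, 3.14].

## Interface

Orientations are given as a unit quaternion [x, y, z, w].
In Python, from rig import arm gives the robot as it stands.
- The arm moves only by the tool drive_tool, never from a script. Its argument "moves" is a list of rows, each a list of 7 numbers: the shift along the world's x, y, z in mm, then the turn, a rotation vector about the world's x, y, z in rad, then the closure, from 0 (fully open) to 1 (shut). In form: [[x, y, z, wx, wy, wz, hand], ...]. A call has exactly 10 rows; each row is the pose to reach, as a shift and turn from the pose commanded when the call began; what a row does not reach only later rows make up. A row lasts 1/8 s, in which the tool goes at most 62.5 mm and 10.7 degrees, less where a joint would pass 70% of its speed; a pose out of reach is approached as far as the arm can. A call with a gripper value outside its range is refused whole. The fingers move at their own pace and stop on an object; "squeeze" is the grip in N (left out, the last holds). Time passes only in rows, so rows that repeat a pose let the fingers close, or fill a call up. It gives the time, the measured TCP pose, the force, the opening and the grip force at its end, in the units of the state.
- arm.get_obs(): the state, without advancing time (a new reading comes with each control period).
- arm.snapshot(name): name is "scene" or "side" or "wrist"; returns a dict with "frame" (400x640x3 uint8, red, green, blue), "intrinsics" (3x3 intrinsics, pixels), "D" ([k1, k2, p1, p2, k3] as OpenCV has them; the pictures are not rectified), "rvec" (rotation vector, rad) and "tvec" (3), from world to camera coordinates, as OpenCV has them. Camera axes: x right, y down, z forward; pixel columns grow to the right and rows downward; lengths in m; the calibration is good to about 2 mm. A picture is of the moment at which its call begins. There is no depth.
- arm.finish_job(): hands the job in; it is judged then, once.
The state is a dict: "time": time; "joints": joint angles; "joint_vel": joint speeds; "joint_efforts": joint torques, N m; "tcp_pos": TCP position; "orientation": TCP orientation; "wrist_force": force on the tool from outside, world axes, zero at the start; "torque": the same for the moment, N m; "grip_width": finger opening in m; "finger_force": force on a finger pad.
Only numpy, scipy, OpenCV 4.12 (cv2) and the standard library are available. Lean on these libraries where they do the work, as an engineer would, in place of code of your own. Each camera call takes 0.05 s, during which the arm holds its last target. There are 200 camera calls.

## Working session

There is one attempt and no reset: what is moved stays moved. The work goes in short steps, Python scripts to look and compute and a tool call to move; the robot and the scene stay as the last step left them, time stands still between calls to the robot, and variables do not carry over. Pictures are saved under pics/ and viewed, at most 10 in all, crops included, and the job is handed in when it is done.

Besides the shell and the picture viewer there is one more tool, called after "Emit:" as a command line: name --pt "numbers of a row" for each row, then --argument value for the rest. drive_tool: Moves the arm, as the interface text tells. Its arguments: {"type":"object","properties":{"moves":{"type":"array"},"squeeze":{"type":"number"}},"required":["moves"]}

```bash
mkdir -p pics; cat > h.py <<'E'
import numpy as np, cv2
from rig import arm
def snap(n,f=None):
    s=arm.snapshot(n)
    if f: cv2.imwrite(f,s["frame"][:,:,::-1]); np.savez(f[:-4]+'.npz',**{k:np.array(s[k]) for k in s})
    return s
def ray(s,uv,z):
    K,D=np.array(s["intrinsics"]),np.array(s["D"]);R=cv2.Rodrigues(np.array(s["rvec"]))[0];t=np.array(s["tvec"]).ravel()
    p=cv2.undistortPoints(np.array(uv,float).reshape(-1,1,2),K,D)[:,0]
    d=np.c_[p,np.ones(len(p))]@R; c=-R.T@t
    return c+d*((z-c[2])/d[:,2])[:,None]
def proj(s,P):
    return cv2.projectPoints(np.array(P,float),np.array(s["rvec"]),np.array(s["tvec"]),np.array(s["intrinsics"]),np.array(s["D"]))[0][:,0]
E
python3 - <<'E'
from h import *
a=snap("scene","pics/scene.png");b=snap("side","pics/side.png");w=snap("wrist","pics/wrist.png")
for s in(a,b,w):
    R=cv2.Rodrigues(np.array(s["rvec"]))[0];print((-R.T@np.array(s["tvec"]).ravel()).round(3),R[2].round(2))
o=arm.get_obs();print(o)
E
```

```text
[-0.06  -0.677  1.008] [ 0.45  0.49 -0.74]
[-0.072  1.134  0.513] [ 0.42 -0.85 -0.32]
[0.131 0.641 0.373] [ 0.28 -0.1  -0.95]
{'time': 0.15, 'joints': array([ 1.16841764e+00,  1.24354542e-01,  1.65138651e+00,  3.87081974e-05,
        1.36750864e+00, -8.25677935e-02]), 'joint_vel': array([ 0.00135377, -0.00126058, -0.00482394,  0.00275098, -0.00252587,
        0.00013697]), 'joint_efforts': array([ 2.57579240e-04, -4.24223256e+01, -3.66014636e+01, -1.35654063e-04,
        4.58401832e-03,  1.38022824e-05]), 'tcp_pos': array([0.20415803, 0.61659287, 0.23032041]), 'orientation': array([ 1.59228678e-01,  9.87241379e-01, -7.99732275e-04, -2.17328934e-04]), 'wrist_force': array([ 0.23777066, -0.59509245,  0.41787441]), 'torque': array([ 0.00169929, -0.02634067,  0.03094469]), 'finger_force': 0.0, 'grip_width': 0.08538862623449701}
```

View pics/scene.png

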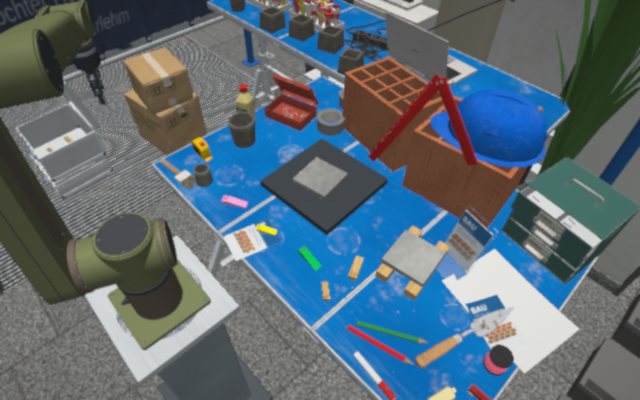

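View pics/side.png

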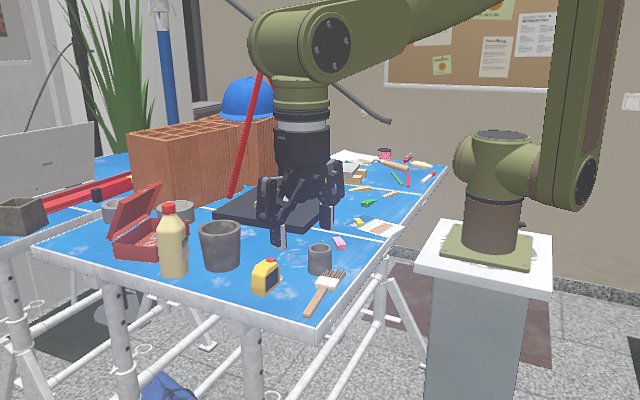

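The scene view shows the plate at (323,185) with the grey slab on it at (320,176), and the other slab on the bearers at (414,256). Wedge candidates are pink (234,201), yellow (266,229), green (310,258), and two in beech: A (356,267) and B (325,290). I'll measure both beech ones and look at a crop.

```bash
python3 - <<'E'
from h import *
a=np.load("pics/scene.npz");f=a["frame"];hsv=cv2.cvtColor(f,cv2.COLOR_RGB2HSV)
c=f[220:320,270:400,::-1]
cv2.imwrite("pics/crop.png",np.vstack([cv2.resize(c,(780,600),interpolation=cv2.INTER_CUBIC)])[:600])
for (u,v) in((356,267),(325,290)): print(hsv[v,u],f[v,u])
m=((hsv[...,0]>8)&(hsv[...,0]<22)&(hsv[...,1]>80)&(hsv[...,2]>120)).astype(np.uint8)
n,l,st,ce=cv2.connectedComponentsWithStats(m)
for i in range(1,n):
    if st[i,4]>60 and 240<ce[i,0]<420 and 220<ce[i,1]<310:
        cn=cv2.findContours((l==i).astype(np.uint8),0,2)[0][0]
        r=ray(a,cn[:,0],0.005)[:,:2]; q=cv2.minAreaRect((r*1000).astype(np.float32)); print(ce[i].round(),st[i,4],q)
# grey slab & plate
g=((hsv[...,1]<45)&(hsv[...,2]>110)).astype(np.uint8)
g=cv2.morphologyEx(g,cv2.MORPH_OPEN,np.ones((3,3)))
n,l,st,ce=cv2.connectedComponentsWithStats(g);i=l[176,320];print('slab',st[i])
cn=cv2.findContours((l==i).astype(np.uint8),0,2)[0][0]
q=cv2.minAreaRect((ray(a,cn[:,0],.05)[:,:2]*1000).astype(np.float32));print(q,cv2.boxPoints(q).round())
d=((hsv[...,2]<90)&(hsv[...,1]<110)).astype(np.uint8)
n,l,st,ce=cv2.connectedComponentsWithStats(d);i=l[205,325];print('plate',st[i])
cn=cv2.findContours((l==i).astype(np.uint8),0,2)[0][0]
q=cv2.minAreaRect((ray(a,cn[:,0],.03)[:,:2]*1000).astype(np.float32));print(q,cv2.boxPoints(q).round())
E
```

```text
[ 19 117 223] [223 187 121]
[ 18 120 214] [214 175 113]
[415. 231.] 64 ((686.055908203125, -325.77313232421875), (22.597442626953125, 32.42790222167969), 12.527155876159668)
[245. 242.] 153 ((283.16552734375, -6.397239685058594), (73.8456039428711, 29.95957374572754), 75.01079559326172)
[355. 267.] 162 ((460.4412841796875, -290.64111328125), (71.39110565185547, 20.832550048828125), 26.380924224853516)
[385. 270.] 139 ((512.0067138671875, -353.8052978515625), (36.39772415161133, 34.54000473022461), 7.904772758483887)
[413. 288.] 150 ((526.3954467773438, -443.97113037109375), (38.23537826538086, 32.37324905395508), 9.829233169555664)
[325. 291.] 91 ((346.3551940917969, -286.08203125), (52.32595443725586, 14.341986656188965), 52.02128219604492)
slab [ 294  158   53   38 1138]
((604.973876953125, 10.223968505859375), (131.45323181152344, 128.55206298828125), 9.99296760559082) [[529.  62.]
 [551. -64.]
 [681. -42.]
 [659.  85.]]
plate [ 261  140  126   94 4859]
((608.8350830078125, -4.093353271484375), (302.9783020019531, 301.1634521484375), 3.6282918453216553) [[ 448.  137.]
 [ 467. -164.]
 [ 770. -145.]
 [ 750.  156.]]
```

View pics/crop.png

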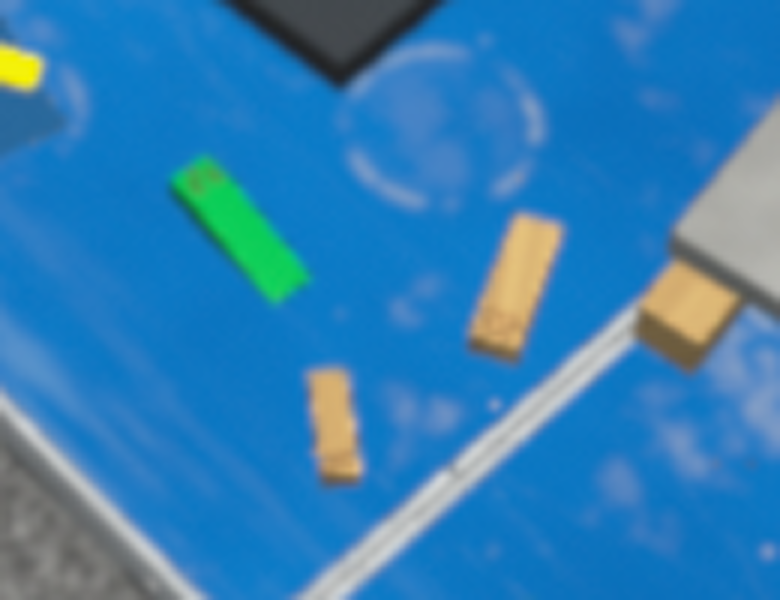

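The close crop confirms A at (356,267) is the larger beech wedge. Its thick butt is at the lower left and its thin end points up-right, a yaw of about 26°. B is the small decoy. Now moving above the near-left slab corner.

Emit:
drive_tool --pt "50 -40 0 0 0 -0.15 0.5" --pt "90 -85 0 0 0 -0.3 1" --pt "120 -140 0 0 0 -0.45 1" --pt "150 -195 0 0 0 -0.6 1" --pt "180 -250 0 0 0 -0.75 1" --pt "210 -305 0 0 0 -0.9 1" --pt "240 -360 0 0 0 -1.05 1" --pt "270 -415 0 0 0 -1.2 1" --pt "300 -470 0 0 0 -1.25 1" --pt "325 -520 -20 0 0 -1.25 1" --squeeze 20

```text
time: 1.4
tcp_pos: [0.5312, 0.095, 0.213]
orientation: [0.707, 0.707, 0.002, 0.001]
wrist_force: [0.7, 0.3, -0.7]
grip_width: 0.0002
finger_force: 0.0
```

Emit:
drive_tool --pt "10 -30 -30 0 0 0 1" --pt "14 -45 -70 0 0 0 1" --pt "14 -45 -100 0 0 0 1" --pt "14 -45 -125 0 0 0 1" --pt "14 -45 -140 0 0 0 1" --pt "14 -45 -140 0 0 0 1" --pt "14 -45 -140 0 0 0 1" --pt "14 -45 -140 0 0 0 1" --pt "14 -45 -140 0 0 0 1" --pt "14 -45 -140 0 0 0 1"

```text
time: 2.65
tcp_pos: [0.5436, 0.052, 0.0718]
orientation: [0.707, 0.707, 0.0, 0.0]
wrist_force: [0.7, 0.5, 0.4]
grip_width: -0.0
finger_force: 0.0
```

```bash
python3 - <<'E'
from h import *
a=snap("scene","pics/s2.png");b=snap("wrist","pics/w2.png");snap("side","pics/d2.png")
o=arm.get_obs();print(o['time'],o['tcp_pos'],o['orientation'],o['wrist_force'],o['grip_width'])
E
```

```text
2.8 [0.54337678 0.05203782 0.07139426] [7.06743955e-01 7.07469419e-01 3.22365975e-05 4.22739775e-05] [-0.34712794 -0.08169327  0.10336975] -0.0002467430146162053
```

View pics/w2.png

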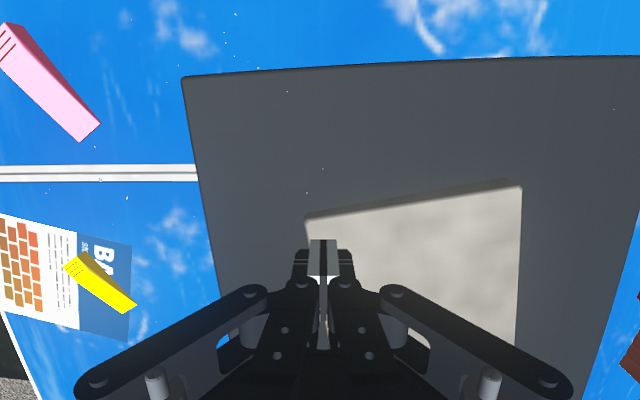

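The wrist view shows the shut fingertips (323,258) over the slab, just inside its near-left corner (305,216). I'll press gently while checking the wrist-view corner positions.

Emit:
drive_tool --pt "0 0 -5 0 0 0 1" --pt "0 0 -10 0 0 0 1" --pt "0 0 -15 0 0 0 1" --pt "0 0 -18 0 0 0 1" --pt "0 0 -20 0 0 0 1" --pt "0 0 -21 0 0 0 1" --pt "0 0 -22 0 0 0 1" --pt "0 0 -22 0 0 0 1" --pt "0 0 -22 0 0 0 1" --pt "0 0 -22 0 0 0 1"

```text
time: 4.05
tcp_pos: [0.5434, 0.0521, 0.0494]
orientation: [0.707, 0.707, 0.0, 0.0]
wrist_force: [-0.4, 0.0, 1.3]
grip_width: -0.0001
finger_force: 0.4
```

```bash
python3 - <<'E'
from h import *
b=np.load("pics/w2.npz");print(ray(b,[(305,216),(521,185)],.05).round(4),ray(b,[(182,78)],.03))
o=arm.get_obs();print(o['time'],o['tcp_pos'],o['wrist_force'],o['torque'])
E
```

```text
[[0.533  0.0654 0.05  ]
 [0.6576 0.0845 0.05  ]] [[0.46166363 0.1429122  0.03      ]]
4.05 [0.54343577 0.05205479 0.04944049] [-0.37769453  0.01673303  1.29467321] [ 0.06211672  0.04253348 -0.00277303]
```

Emit:
drive_tool --pt "0 0 -0.5 0 0 0 1" --pt "0 0 -1 0 0 0 1" --pt "0 0 -1.5 0 0 0 1" --pt "0 0 -2 0 0 0 1" --pt "0 0 -2 0 0 0 1" --pt "0 0 -2 0 0 0 1" --pt "0 0 -2 0 0 0 1" --pt "0 0 -2 0 0 0 1" --pt "0 0 -2 0 0 0 1" --pt "0 0 -2 0 0 0 1"

```text
time: 5.3
tcp_pos: [0.5434, 0.052, 0.0473]
orientation: [0.707, 0.707, -0.0, 0.0]
wrist_force: [-0.8, -0.1, 0.7]
grip_width: 0.0002
finger_force: 0.6
```

It sinks with about 1 N, so this corner rocks. Pressing on until it meets the plate gives the gap.

Emit:
drive_tool --pt "0 0 -0.5 0 0 0 1" --pt "0 0 -1 0 0 0 1" --pt "0 0 -1.5 0 0 0 1" --pt "0 0 -2 0 0 0 1" --pt "0 0 -2 0 0 0 1" --pt "0 0 -2 0 0 0 1" --pt "0 0 -2 0 0 0 1" --pt "0 0 -2 0 0 0 1" --pt "0 0 -2 0 0 0 1" --pt "0 0 -2 0 0 0 1"

```text
time: 6.55
tcp_pos: [0.5434, 0.052, 0.0453]
orientation: [0.707, 0.707, -0.0, 0.0]
wrist_force: [-0.9, 1.1, 1.2]
grip_width: 0.0001
finger_force: 0.8
```

Emit:
drive_tool --pt "0 0 -0.5 0 0 0 1" --pt "0 0 -1 0 0 0 1" --pt "0 0 -1.5 0 0 0 1" --pt "0 0 -1.5 0 0 0 1" --pt "0 0 -1.5 0 0 0 1" --pt "0 0 -1.5 0 0 0 1" --pt "0 0 -1.5 0 0 0 1" --pt "0 0 -1.5 0 0 0 1" --pt "0 0 -1.5 0 0 0 1" --pt "0 0 -1.5 0 0 0 1"

```text
time: 7.8
tcp_pos: [0.5434, 0.0521, 0.0443]
orientation: [0.707, 0.707, -0.0, -0.0]
wrist_force: [-3.4, 0.8, 5.6]
grip_width: -0.0002
finger_force: 2.7
```

The force climbs at about 44.3 mm: the near-left corner rocked by about 5.5 mm at the fingertip, so the gap is about 6.5 mm and the tip should go in about 20 mm. Releasing and going over to the wedge.

Emit:
drive_tool --pt "0 0 2 0 0 0 1" --pt "0 0 6 0 0 0 1" --pt "0 0 30 0 0 0 1" --pt "0 0 80 0 0 0 1" --pt "0 -10 130 0 0 -0.1 1" --pt "-10 -50 156 0 0 -0.25 0.6" --pt "-25 -105 156 0 0 -0.4 0.6" --pt "-40 -160 156 0 0 -0.55 0.6" --pt "-55 -215 156 0 0 -0.7 0.6" --pt "-70 -265 156 0 0 -0.85 0.6"

```text
time: 9.05
tcp_pos: [0.4726, -0.2149, 0.2]
orientation: [0.937, 0.351, 0.0, 0.0]
wrist_force: [1.0, -0.3, 0.2]
grip_width: 0.0342
finger_force: 0.0
```

Emit:
drive_tool --pt "-15 -40 0 0 0 -0.12 0.6" --pt "-30 -75 -10 0 0 -0.2 0.6" --pt "-38 -90 -30 0 0 -0.26 0.6" --pt "-38 -90 -60 0 0 -0.26 0.6" --pt "-38 -90 -80 0 0 -0.26 0.6" --pt "-38 -90 -80 0 0 -0.26 0.6" --pt "-38 -90 -80 0 0 -0.26 0.6" --pt "-38 -90 -80 0 0 -0.26 0.6" --pt "-38 -90 -80 0 0 -0.26 0.6" --pt "-38 -90 -80 0 0 -0.26 0.6"

```text
time: 10.3
tcp_pos: [0.4356, -0.3031, 0.1204]
orientation: [0.973, 0.229, 0.0, 0.0]
wrist_force: [0.2, -0.2, -0.6]
grip_width: 0.0342
finger_force: 0.0
```

```bash
python3 - <<'E'
from h import *
b=snap("wrist","pics/w3.png")
o=arm.get_obs();print(o['time'],o['tcp_pos'],o['orientation'],o['wrist_force'],o['grip_width'])
E
```

```text
10.35 [ 0.43552175 -0.30308192  0.12018492] [9.73458454e-01 2.28863577e-01 1.90178748e-04 2.54883734e-04] [-0.43728424 -0.73205562  0.32086425] 0.03426599357139169
```

View pics/w3.png

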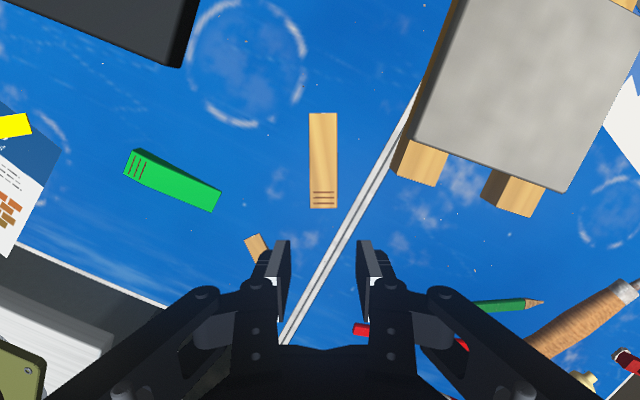

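The wrist view shows the wedge from its thin end (323,113) to its butt with grooves (323,207), nearly aligned with the gripper. The small decoy is at (256,248). Measuring the wedge exactly.

```bash
python3 - <<'E'
from h import *
a=np.load("pics/w3.npz");f=a["frame"];hsv=cv2.cvtColor(f,cv2.COLOR_RGB2HSV)
m=((hsv[...,0]>8)&(hsv[...,0]<24)&(hsv[...,1]>70)&(hsv[...,2]>90)).astype(np.uint8)
n,l,st,ce=cv2.connectedComponentsWithStats(m);i=l[160,323];print(st[i])
M=(l==i)
# midline: tip at z=2mm, butt top edge z=15mm
for v,z in((115,.002),(205,.015)):
    u=np.where(M[v])[0];print(v,u.min(),u.max())
r0,r1=st[i,1],st[i,1]+st[i,3]-1
u0=np.where(M[r0+2])[0].mean();u1=np.where(M[r1-2])[0].mean()
T=ray(a,[(u0,r0-.5)],.002)[0];B=ray(a,[(u1,r1+.5)],.015)[0]
B0=ray(a,[(u1,r1+.5)],.0)[0]
print(T,B,B0,np.linalg.norm((T-B)[:2]),np.degrees(np.arctan2(*(T-B)[1::-1])))
d=(T-B)[:2]/np.linalg.norm((T-B)[:2]);print('grip',T[:2]-68*d/1000,'origin',T[:2]-.04*d)
# slab corner from before (after press): scene
s=snap("scene","pics/s3.png")
E
```

```text
[ 309  113   28   95 2589]
115 309 336
205 310 336
[ 0.49666042 -0.2725024   0.002     ] [ 0.42564411 -0.30833176  0.015     ] [ 0.42087678 -0.31073581  0.        ] 0.07954281532299658 26.771993017618477
grip [ 0.4359496 -0.3031324] origin [ 0.46094817 -0.29052004]
```

Emit:
drive_tool --pt "0.5 0 -40 0 0 0 0.6" --pt "0.5 0 -80 0 0 0 0.6" --pt "0.5 0 -105 0 0 0 0.6" --pt "0.5 0 -113 0 0 0 0.6" --pt "0.5 0 -117 0 0 0 0.6" --pt "0.5 0 -117 0 0 0 0.6" --pt "0.5 0 -117 0 0 0 0.8" --pt "0.5 0 -117 0 0 0 1" --pt "0.5 0 -117 0 0 0 1" --pt "0.5 0 -117 0 0 0 1" --squeeze 25

```text
time: 11.65
tcp_pos: [0.4368, -0.3038, 0.0042]
orientation: [0.973, 0.229, 0.001, 0.001]
wrist_force: [-0.3, 0.1, 5.6]
grip_width: 0.0234
finger_force: 25.4
```

Gripped (23.4 mm). Lifting and carrying it over to the near-left corner, heading to about -35.5° (the slab's diagonal).

Emit:
drive_tool --pt "0 0 3 0 0 0 1" --pt "0 0 15 0 0 0 1" --pt "0 10 50 0 0 0 1" --pt "0 50 90 0 0 -0.12 1" --pt "0 100 100 0 0 -0.26 1" --pt "0 150 100 0 0 -0.4 1" --pt "0 200 100 0 0 -0.54 1" --pt "5 250 100 0 0 -0.68 1" --pt "10 300 100 0 0 -0.82 1" --pt "13 350 100 0 0 -0.96 1"

```text
time: 12.9
tcp_pos: [0.4488, 0.0487, 0.1035]
orientation: [0.969, -0.249, 0.001, -0.0]
wrist_force: [0.7, -0.3, -0.9]
grip_width: 0.0232
finger_force: 24.7
```

Emit:
drive_tool --pt "0 30 0 0 0 -0.06 1" --pt "1 55 0 0 0 -0.1 1" --pt "1 73 0 0 0 -0.122 1" --pt "1 73 -10 0 0 -0.122 1" --pt "1 73 -25 0 0 -0.122 1" --pt "1 73 -25 0 0 -0.122 1" --pt "1 73 -25 0 0 -0.122 1" --pt "1 73 -25 0 0 -0.122 1" --pt "1 73 -25 0 0 -0.122 1" --pt "1 73 -25 0 0 -0.122 1"

```text
time: 14.15
tcp_pos: [0.4501, 0.12, 0.0781]
orientation: [0.952, -0.305, 0.0, -0.0]
wrist_force: [0.2, -0.2, -0.1]
grip_width: 0.0236
finger_force: 24.7
```

```bash
python3 - <<'E'
from h import *
b=snap("wrist","pics/w4.png")
o=arm.get_obs();print(o['time'],o['tcp_pos'],o['orientation'],o['wrist_force'],o['grip_width'])
f=b["frame"];hsv=cv2.cvtColor(f,cv2.COLOR_RGB2HSV)
g=((hsv[...,1]<60)&(hsv[...,2]>125)).astype(np.uint8)
g=cv2.morphologyEx(g,cv2.MORPH_OPEN,np.ones((5,5)))
n,l,st,ce=cv2.connectedComponentsWithStats(g)
for i in range(1,n):
    if st[i,4]>3000: 
        cn=max(cv2.findContours((l==i).astype(np.uint8),0,2)[0],key=cv2.contourArea);print(i,st[i],ce[i]);P=cv2.approxPolyDP(cn,8,True)[:,0];print(np.c_[P,ray(b,P,.05)[:,:2].round(4)])
E
```

```text
14.2 [0.44999831 0.12004522 0.07803588] [ 9.52304018e-01 -3.05150807e-01  1.84939751e-04 -9.24263675e-05] [ 0.03252866  0.33957333 -0.48759453] 0.02304194028835531
5 [ 486  204  126  132 7632] [553.33726415 267.58058176]
[[ 6.020e+02  2.040e+02  3.629e-01 -3.350e-02]
 [ 5.370e+02  2.260e+02  3.747e-01  8.000e-03]
 [ 5.260e+02  2.440e+02  3.672e-01  1.900e-02]
 [ 4.860e+02  2.440e+02  3.830e-01  4.050e-02]
 [ 4.990e+02  2.910e+02  3.453e-01  4.850e-02]
 [ 5.050e+02  2.730e+02  3.558e-01  3.930e-02]
 [ 5.960e+02  2.430e+02  3.387e-01 -2.080e-02]
 [ 5.890e+02  2.800e+02  3.139e-01 -7.300e-03]
 [ 5.010e+02  3.090e+02  3.308e-01  5.350e-02]
 [ 5.070e+02  3.340e+02  3.077e-01  5.890e-02]
 [ 6.110e+02  2.990e+02  2.875e-01 -1.600e-02]]
```

View pics/w4.png

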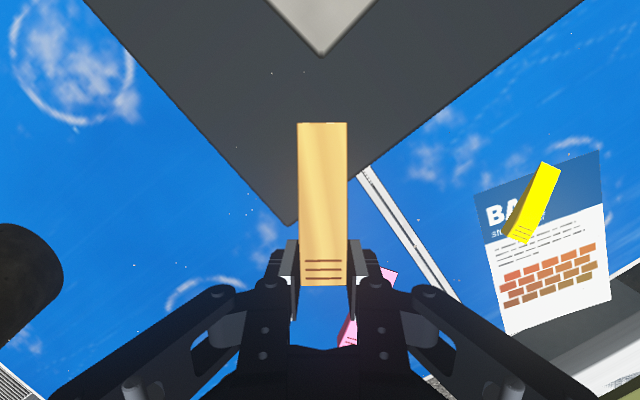

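The wedge is held level and centred, tip edge (323,123). The slab corner (321,54) lies straight ahead, with the plate corner at (288,225). Fitting the slab's two edges for an exact corner.

```bash
python3 - <<'E'
from h import *
b=np.load("pics/w4.npz");f=b["frame"];g=cv2.cvtColor(f,cv2.COLOR_RGB2GRAY)
print(g[30:66:2,321], g[30,270:300:2])
for th in(90,150):
    L=[];R=[]
    for v in range(4,40,2):
        u=np.where(g[v,200:450]>th)[0]+200;L.append((u.min()-.5,v));R.append((u.max()+.5,v))
    z=.05 if th==150 else .036
    PL,PR=ray(b,L,z)[:,:2],ray(b,R,z)[:,:2]
    l=cv2.fitLine(PL.astype(np.float32),2,0,.01,.01).ravel();r=cv2.fitLine(PR.astype(np.float32),2,0,.01,.01).ravel()
    s=np.linalg.solve(np.c_[l[:2],-r[:2]],r[2:]-l[2:]);C=l[2:]+s[0]*l[:2]
    print(th,z,C,np.degrees(np.arctan2(l[1],l[0])),np.degrees(np.arctan2(r[1],r[0])))
T=ray(b,[(299,123),(347,123)],.0781-.0042+.002);print('tip',T,T.mean(0))
E
```

```text
[177 174 174 173 173 172 173 174 174 175 163 126  91  60  61  71  73  71] [ 71  73  71  72  72  72  71  73  71  72  74  62  62 103 142]
90 0.036 [0.5331089  0.06171008] 9.87274 -80.39808
150 0.05 [0.53283787 0.06194485] 9.869232 -80.19775
tip [[0.51143333 0.08987815 0.0759    ]
 [0.49836776 0.0715759  0.0759    ]] [0.50490054 0.08072702 0.0759    ]
```

Emit:
drive_tool --pt "8 -5 0 0 0 0 1" --pt "15 -9.5 0 0 0 0 1" --pt "15 -9.5 -10 0 0 0 1" --pt "15 -9.5 -20 0 0 0 1" --pt "15 -9.5 -30 0 0 0 1" --pt "15 -9.5 -36 0 0 0 1" --pt "15 -9.5 -40 0 0 0 1" --pt "15 -9.5 -42 0 0 0 1" --pt "15 -9.5 -43 0 0 0 1" --pt "15 -9.5 -43 0 0 0 1"

```text
time: 15.45
tcp_pos: [0.465, 0.1106, 0.035]
orientation: [0.952, -0.305, 0.0, -0.0]
wrist_force: [-0.5, 0.3, 0.1]
grip_width: 0.0231
finger_force: 24.7
```

Emit:
drive_tool --pt "0 0 0 0 0 0 1" --pt "0 0 -0.5 0 0 0 1" --pt "0 0 -0.5 0 0 0 1" --pt "0 0 -0.5 0 0 0 1" --pt "0 0 -0.5 0 0 0 1" --pt "0 0 -0.5 0 0 0 1" --pt "0 0 -0.5 0 0 0 1" --pt "0 0 -0.5 0 0 0 1" --pt "0 0 -0.5 0 0 0 1" --pt "0 0 -0.5 0 0 0 1"

```text
time: 16.7
tcp_pos: [0.4649, 0.1105, 0.0343]
orientation: [0.952, -0.305, 0.0, -0.0]
wrist_force: [-0.4, 0.1, -0.2]
grip_width: 0.023
finger_force: 24.7
```

Emit:
drive_tool --pt "0 0 -0.3 0 0 0 1" --pt "0 0 -0.6 0 0 0 1" --pt "0 0 -0.6 0 0 0 1" --pt "0 0 -0.6 0 0 0 1" --pt "0 0 -0.6 0 0 0 1" --pt "0 0 -0.6 0 0 0 1" --pt "0 0 -0.6 0 0 0 1" --pt "0 0 -0.6 0 0 0 1" --pt "0 0 -0.6 0 0 0 1" --pt "0 0 -0.6 0 0 0 1"

```text
time: 17.95
tcp_pos: [0.4649, 0.1105, 0.0342]
orientation: [0.952, -0.305, -0.0, 0.0]
wrist_force: [-2.7, -0.1, 4.5]
grip_width: 0.0233
finger_force: 25.3
```

On the plate now. Easing the pressure off and sliding in along the diagonal: the tip is 16 mm short of the corner and contact is expected after about 36 mm.

Emit:
drive_tool --pt "0 0 0.4 0 0 0 1" --pt "3 -2.1 0.4 0 0 0 1" --pt "6 -4.3 0.4 0 0 0 1" --pt "9 -6.4 0.4 0 0 0 1" --pt "12 -8.5 0.4 0 0 0 1" --pt "15 -10.7 0.4 0 0 0 1" --pt "17 -12.1 0.4 0 0 0 1" --pt "18 -12.8 0.4 0 0 0 1" --pt "18 -12.8 0.4 0 0 0 1" --pt "18 -12.8 0.4 0 0 0 1"

```text
time: 19.2
tcp_pos: [0.4831, 0.0976, 0.0342]
orientation: [0.952, -0.305, 0.0, 0.0]
wrist_force: [-1.3, -0.2, 4.5]
grip_width: 0.023
finger_force: 25.1
```

Emit:
drive_tool --pt "0.8 -0.6 0 0 0 0 1" --pt "1.6 -1.1 0 0 0 0 1" --pt "2.4 -1.7 0 0 0 0 1" --pt "3.2 -2.3 0 0 0 0 1" --pt "3.2 -2.3 0 0 0 0 1" --pt "3.2 -2.3 0 0 0 0 1" --pt "3.2 -2.3 0 0 0 0 1" --pt "3.2 -2.3 0 0 0 0 1" --pt "3.2 -2.3 0 0 0 0 1" --pt "3.2 -2.3 0 0 0 0 1"

```text
time: 20.45
tcp_pos: [0.4861, 0.0955, 0.0342]
orientation: [0.952, -0.305, 0.0, -0.0]
wrist_force: [-1.9, 0.6, 5.0]
grip_width: 0.0234
finger_force: 25.3
```

Emit:
drive_tool --pt "0 0 0.4 0 0 0 1" --pt "0.8 -0.6 0.4 0 0 0 1" --pt "1.6 -1.1 0.4 0 0 0 1" --pt "2.4 -1.7 0.4 0 0 0 1" --pt "3.2 -2.3 0.4 0 0 0 1" --pt "3.2 -2.3 0.4 0 0 0 1" --pt "3.2 -2.3 0.4 0 0 0 1" --pt "3.2 -2.3 0.4 0 0 0 1" --pt "3.2 -2.3 0.4 0 0 0 1" --pt "3.2 -2.3 0.4 0 0 0 1"

```text
time: 21.7
tcp_pos: [0.4892, 0.0931, 0.0345]
orientation: [0.952, -0.305, 0.0, -0.0]
wrist_force: [0.5, 0.2, -0.2]
grip_width: 0.0234
finger_force: 24.7
```

Free of load. The tip is about 14 mm in, so I'll advance in small steps.

Emit:
drive_tool --pt "0.8 -0.6 0 0 0 0 1" --pt "1.6 -1.1 0 0 0 0 1" --pt "2.4 -1.7 0 0 0 0 1" --pt "2.4 -1.7 0 0 0 0 1" --pt "2.4 -1.7 0 0 0 0 1" --pt "2.4 -1.7 0 0 0 0 1" --pt "2.4 -1.7 0 0 0 0 1" --pt "2.4 -1.7 0 0 0 0 1" --pt "2.4 -1.7 0 0 0 0 1" --pt "2.4 -1.7 0 0 0 0 1"

```text
time: 22.95
tcp_pos: [0.4917, 0.0914, 0.0345]
orientation: [0.952, -0.305, -0.0, -0.0]
wrist_force: [0.3, -0.9, -0.6]
grip_width: 0.0232
finger_force: 24.7
```

Emit:
drive_tool --pt "0.4 -0.3 0 0 0 0 1" --pt "0.8 -0.6 0 0 0 0 1" --pt "1.2 -0.9 0 0 0 0 1" --pt "1.2 -0.9 0 0 0 0 1" --pt "1.2 -0.9 0 0 0 0 1" --pt "1.2 -0.9 0 0 0 0 1" --pt "1.2 -0.9 0 0 0 0 1" --pt "1.2 -0.9 0 0 0 0 1" --pt "1.2 -0.9 0 0 0 0 1" --pt "1.2 -0.9 0 0 0 0 1"

```text
time: 24.2
tcp_pos: [0.4929, 0.0905, 0.0345]
orientation: [0.952, -0.305, -0.0, -0.0]
wrist_force: [0.6, 0.1, 0.4]
grip_width: 0.0233
finger_force: 24.7
```

Emit:
drive_tool --pt "0.4 -0.3 0 0 0 0 1" --pt "0.8 -0.6 0 0 0 0 1" --pt "1.2 -0.9 0 0 0 0 1" --pt "1.2 -0.9 0 0 0 0 1" --pt "1.2 -0.9 0 0 0 0 1" --pt "1.2 -0.9 0 0 0 0 1" --pt "1.2 -0.9 0 0 0 0 1" --pt "1.2 -0.9 0 0 0 0 1" --pt "1.2 -0.9 0 0 0 0 1" --pt "1.2 -0.9 0 0 0 0 1"

```text
time: 25.45
tcp_pos: [0.494, 0.0896, 0.0345]
orientation: [0.952, -0.305, -0.0, 0.0]
wrist_force: [-0.1, -0.2, 0.3]
grip_width: 0.0231
finger_force: 24.7
```

Emit:
drive_tool --pt "0.4 -0.3 0 0 0 0 1" --pt "0.8 -0.6 0 0 0 0 1" --pt "1.2 -0.9 0 0 0 0 1" --pt "1.2 -0.9 0 0 0 0 1" --pt "1.2 -0.9 0 0 0 0 1" --pt "1.2 -0.9 0 0 0 0 1" --pt "1.2 -0.9 0 0 0 0 1" --pt "1.2 -0.9 0 0 0 0 1" --pt "1.2 -0.9 0 0 0 0 1" --pt "1.2 -0.9 0 0 0 0 1"

```text
time: 26.7
tcp_pos: [0.4953, 0.0887, 0.0346]
orientation: [0.952, -0.305, 0.0, -0.0]
wrist_force: [-0.1, 0.2, -0.3]
grip_width: 0.0231
finger_force: 24.7
```

Emit:
drive_tool --pt "0.4 -0.3 0 0 0 0 1" --pt "0.8 -0.6 0 0 0 0 1" --pt "1.2 -0.9 0 0 0 0 1" --pt "1.2 -0.9 0 0 0 0 1" --pt "1.2 -0.9 0 0 0 0 1" --pt "1.2 -0.9 0 0 0 0 1" --pt "1.2 -0.9 0 0 0 0 1" --pt "1.2 -0.9 0 0 0 0 1" --pt "1.2 -0.9 0 0 0 0 1" --pt "1.2 -0.9 0 0 0 0 1"

```text
time: 27.95
tcp_pos: [0.4965, 0.0878, 0.0345]
orientation: [0.952, -0.305, 0.0, -0.0]
wrist_force: [-0.2, -1.5, -0.3]
grip_width: 0.0233
finger_force: 24.7
```

Emit:
drive_tool --pt "0.4 -0.3 0 0 0 0 1" --pt "0.8 -0.6 0 0 0 0 1" --pt "1.2 -0.9 0 0 0 0 1" --pt "1.2 -0.9 0 0 0 0 1" --pt "1.2 -0.9 0 0 0 0 1" --pt "1.2 -0.9 0 0 0 0 1" --pt "1.2 -0.9 0 0 0 0 1" --pt "1.2 -0.9 0 0 0 0 1" --pt "1.2 -0.9 0 0 0 0 1" --pt "1.2 -0.9 0 0 0 0 1"

```text
time: 29.2
tcp_pos: [0.4976, 0.0869, 0.0345]
orientation: [0.952, -0.305, -0.0, 0.0]
wrist_force: [0.7, 0.6, -1.1]
grip_width: 0.0232
finger_force: 24.7
```

Emit:
drive_tool --pt "0.4 -0.3 0 0 0 0 1" --pt "0.8 -0.6 0 0 0 0 1" --pt "1.2 -0.9 0 0 0 0 1" --pt "1.2 -0.9 0 0 0 0 1" --pt "1.2 -0.9 0 0 0 0 1" --pt "1.2 -0.9 0 0 0 0 1" --pt "1.2 -0.9 0 0 0 0 1" --pt "1.2 -0.9 0 0 0 0 1" --pt "1.2 -0.9 0 0 0 0 1" --pt "1.2 -0.9 0 0 0 0 1"

```text
time: 30.45
tcp_pos: [0.4987, 0.086, 0.0344]
orientation: [0.952, -0.305, -0.0, 0.0]
wrist_force: [-1.6, 0.6, -1.2]
grip_width: 0.0235
finger_force: 24.6
```

```bash
python3 - <<'E'
from h import *
b=snap("wrist","pics/w5.png");f=b["frame"]
o=arm.get_obs();print(o['time'],o['tcp_pos'],o['wrist_force'],o['torque'])
cv2.imwrite("pics/w5c.png",cv2.resize(f[0:260,160:480,::-1],(736,598),interpolation=cv2.INTER_CUBIC))
E
```

```text
30.5 [0.49871447 0.08603813 0.03442183] [-1.2559682   1.27930084 -1.46242881] [ 0.18012397  0.35147395 -0.02497438]
```

View pics/w5c.png

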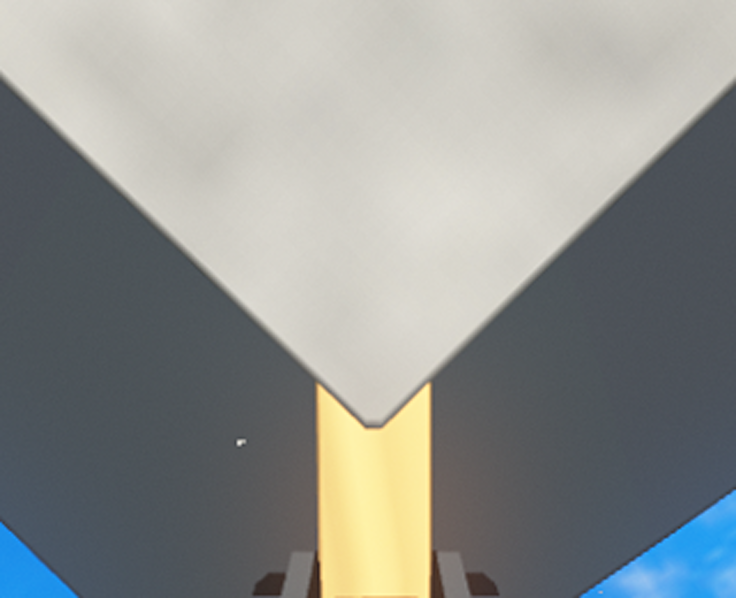

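The crop shows the wedge centred under the slab corner, whose tip is at (373,425). The backward force has risen to about 2 N with a downward load: first contact, at about 26 mm in. The wedge hovers about 0.2 mm, so I lower it and take up the last millimetre.

Emit:
drive_tool --pt "0 0 -0.2 0 0 0 1" --pt "0 0 -0.2 0 0 0 1" --pt "0.4 -0.3 -0.2 0 0 0 1" --pt "0.8 -0.6 -0.2 0 0 0 1" --pt "0.8 -0.6 -0.2 0 0 0 1" --pt "0.8 -0.6 -0.2 0 0 0 1" --pt "0.8 -0.6 -0.2 0 0 0 1" --pt "0.8 -0.6 -0.2 0 0 0 1" --pt "0.8 -0.6 -0.2 0 0 0 1" --pt "0.8 -0.6 -0.2 0 0 0 1"

```text
time: 31.75
tcp_pos: [0.4996, 0.0854, 0.0342]
orientation: [0.952, -0.305, -0.0, 0.0]
wrist_force: [-2.7, 2.2, -0.1]
grip_width: 0.023
finger_force: 24.7
```

Contact taken up (about 3.5 N back along the slide). Letting go and rising.

Emit:
drive_tool --pt "0 0 0 0 0 0 0.85" --pt "0 0 0 0 0 0 0.6" --pt "0 0 0 0 0 0 0.6" --pt "0 0 0 0 0 0 0.6" --pt "0 0 0 0 0 0 0.6" --pt "0 0 0 0 0 0 0.6" --pt "0 0 5 0 0 0 0.6" --pt "0 0 20 0 0 0 0.6" --pt "0 0 45 0 0 0 0.6" --pt "0 0 60 0 0 0 0.6"

```text
time: 33.0
tcp_pos: [0.5007, 0.0855, 0.0968]
orientation: [0.952, -0.305, 0.001, -0.001]
wrist_force: [0.5, -0.1, 0.5]
grip_width: 0.0339
finger_force: 0.0
```

```bash
python3 - <<'E'
from h import *
b=snap("wrist","pics/w6.png");f=b["frame"]
o=arm.get_obs();print(o['time'],o['tcp_pos'],o['orientation'],o['wrist_force'],o['grip_width'])
E
```

```text
33.05 [0.50186793 0.08561763 0.09853573] [ 0.95231503 -0.3051019   0.00278033 -0.00108987] [ 1.30212394 -0.89425604  0.96287402] 0.03405704454901724
```

View pics/w6.png

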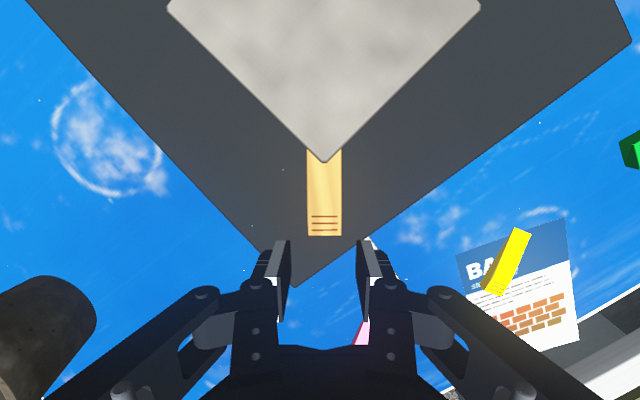

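The wedge stands released under the corner (324,161), butt at (324,235), and the fingers are clear. Now shut the fingers and press over the wedge.

Emit:
drive_tool --pt "15 -11 0 0 0 0 1" --pt "30 -22 0 0 0 0 1" --pt "44 -32 0 0 0 0 1" --pt "44 -32 -10 0 0 0 1" --pt "44 -32 -20 0 0 0 1" --pt "44 -32 -30 0 0 0 1" --pt "44 -32 -36 0 0 0 1" --pt "44 -32 -40 0 0 0 1" --pt "44 -32 -42 0 0 0 1" --pt "44 -32 -42 0 0 0 1"

```text
time: 34.3
tcp_pos: [0.5438, 0.0535, 0.0525]
orientation: [0.952, -0.305, 0.0, -0.0]
wrist_force: [0.1, 1.1, -0.3]
grip_width: -0.0001
finger_force: 0.0
```

Emit:
drive_tool --pt "0 0 -0.5 0 0 0 1" --pt "0 0 -1 0 0 0 1" --pt "0 0 -1.5 0 0 0 1" --pt "0 0 -2 0 0 0 1" --pt "0 0 -2.3 0 0 0 1" --pt "0 0 -2.3 0 0 0 1" --pt "0 0 -2.3 0 0 0 1" --pt "0 0 -2.3 0 0 0 1" --pt "0 0 -2.3 0 0 0 1" --pt "0 0 -2.3 0 0 0 1"

```text
time: 35.55
tcp_pos: [0.5437, 0.0534, 0.0501]
orientation: [0.952, -0.305, 0.0, 0.0]
wrist_force: [-1.3, -0.2, 0.5]
grip_width: -0.0
finger_force: 0.7
```

Emit:
drive_tool --pt "0 0 -0.3 0 0 0 1" --pt "0 0 -0.6 0 0 0 1" --pt "0 0 -0.8 0 0 0 1" --pt "0 0 -0.8 0 0 0 1" --pt "0 0 -0.8 0 0 0 1" --pt "0 0 -0.8 0 0 0 1" --pt "0 0 -0.8 0 0 0 1" --pt "0 0 -0.8 0 0 0 1" --pt "0 0 -0.8 0 0 0 1" --pt "0 0 -0.8 0 0 0 1"

```text
time: 36.8
tcp_pos: [0.5437, 0.0534, 0.05]
orientation: [0.952, -0.305, -0.0, 0.0]
wrist_force: [-3.5, -0.2, 6.1]
grip_width: -0.0001
finger_force: 3.4
```

It is solid: 6 N with no sinking, where the corner gave way at about 1 N before. Retreating and checking.

Emit:
drive_tool --pt "0 0 0.5 0 0 0 1" --pt "0 0 2 0 0 0 1" --pt "0 0 8 0 0 0 1" --pt "0 0 25 0 0 0 1" --pt "0 0 50 0 0 0 1" --pt "-20 15 80 0 0 0 1" --pt "-35 25 90 0 0 0 1" --pt "-35 25 90 0 0 0 1" --pt "-35 25 90 0 0 0 1" --pt "-35 25 90 0 0 0 1"

```text
time: 38.05
tcp_pos: [0.5087, 0.0781, 0.1386]
orientation: [0.952, -0.305, -0.0, 0.0]
wrist_force: [0.6, -0.1, -1.2]
grip_width: -0.0001
finger_force: 0.0
```

```bash
python3 - <<'E'
from h import *
b=snap("wrist","pics/w7.png")
o=arm.get_obs();print(o['time'],o['tcp_pos'],o['wrist_force'],o['grip_width'])
E
```

```text
38.1 [0.50865137 0.07808973 0.13853519] [-0.11221412  0.55058928  0.46567609] -7.778748438557174e-05
```

View pics/w7.png

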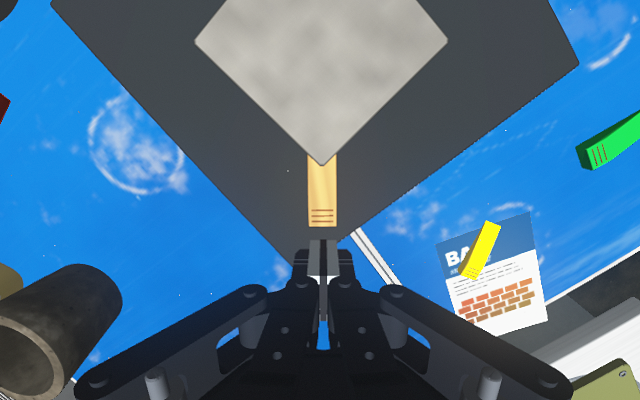

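The wedge still sits under the corner (322,165), butt at (322,227), and the arm is clear of everything. Handing in.

```bash
python3 -c "
from rig import arm
print(arm.finish_job())"
```

```text
the job is handed in; nothing more can be done
None
```

The near-left corner was the one that rocked; the wedge now sits about 27 mm in under it, the corner held solid under a 6 N press, and I handed the job in at about 38 s (the hand-in gave no verdict).

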